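# Set the ring light: key sequence, then unlock, extend and hold the light boom

## Robot

A 6-joint arm with a two-finger parallel gripper is mounted at the origin on the work surface. World frame = base frame: x ahead of the robot, y to its left, z up, the work surface at z = 0. Lengths are in m, angles in rad, forces in N, time in s.
With the tool pointing down it reaches from about 0.35 to 0.775 m from the base axis. Payload 5.5 kg.
Tool frame: the origin (TCP) lies between the finger pads; the fingertips stand 19 mm ahead of it and the grasp point (between the pads) is the TCP; z points along the fingers, y is the direction in which the jaws open and shut (so a half turn about z gives the same grasp; the last joint's range is limited). The gripper opens to 85 mm and grips with 20 to 120 N. Pads are 22 mm wide; open, the fingers measure 114 mm over their backs; the gripper's body (76 mm by 85 mm) begins 54 mm behind the grasp point. The pads swing forward as they close: fully open they stand 13 mm farther back than shut.
Start: joints at [1.027, 0.313, 0.046, 1.304, 0, 1.431], TCP at [0.226, 0.529, 0.25] pointing down, gripper open.
Joint ranges: [-2.76, 2.76], [-0.86, 1.69], [-1.03, 1.26], [-2.2, 2.34], [-1.47, 1.5], [-3.14, 3.14]. Speed limits (rad/s): [2.57, 2.57, 3.14, 3.14, 3.14, 3.14].

## Interface

Orientations are given as a unit quaternion [w, x, y, z].
In Python, from workcell import get_state, cams, workorder gives the robot as it stands.
- The arm moves only by the tool play_rows, never from a script. Its argument "series" is text: rows parted by semicolons, each of 7 numbers parted by spaces: the opening in per cent of the stroke, from 0 (shut) to 100 (fully open), then the shift along the tool's x, y, z in cm, then the turn, a rotation vector about the tool's x, y, z in degrees. A call has 1 to 12 rows; each row shifts and turns the commanded pose from where the row before left it, along the tool's axes as they then stand; what a row does not reach is not made up. A row lasts 1/8 s, in which the tool goes at most 62.5 mm and 10.7 degrees, less where a joint would pass 70% of its speed; a pose out of reach is approached as far as the arm can. A call with a gripper value outside its range is refused whole. The fingers move at their own pace and stop on an object; "newtons" is the grip in N (left out, the last holds). Time passes only in rows, so rows that do not move let the fingers close. It gives the time, the measured TCP pose, the force and the opening at its end, in the units of the state.
- get_state(): the state, without advancing time (a new reading comes with each control period).
- cams.read_camera(name): name is "scene" or "top"; returns the picture (420x560x3 uint8, red, green, blue); there is no depth.
- cams.get_calibration(name): a dict with "fx", "fy", "cx", "cy" (pixels), "rvec" (rotation vector, rad) and "tvec" (3), from world to camera coordinates, as OpenCV has them. Camera axes: x right, y down, z forward; pixel columns grow to the right and rows downward; lengths in m; the calibration is good to about 2 mm. A picture is of the moment at which its call begins. get_calibration takes no time and is no camera call.
- workorder.hand_in(): hands the job in, once; it reports no verdict.
The state is a dict: "clock": time; "joint_pos": joint angles; "qvel": joint speeds; "tau": joint torques, N m; "tcp_pos": TCP position; "orientation": TCP orientation; "wrist_force": force on the tool from outside, world axes, zero at the start; "ft_torque": the same for the moment, N m; "finger_gap": finger opening in m.
Only numpy, scipy, OpenCV 4.12 (cv2) and the standard library are available. Lean on these libraries where they do the work, as an engineer would, in place of code of your own. Each camera call takes 0.05 s, during which the arm holds its last target.

## Task

Switch on the ring light by pressing the three keys of its controller down and letting them up one at a time, in this order: the round one, the square one, the narrow bar. Then pinch the black grip of the light boom so that its lock button is squeezed in, pull the boom out of its sleeve until its pointer stands over the index marker clipped on the scale, and hold it there: the program finishes with the gripper still holding the grip, button squeezed, against the return spring. Do not shift the marker or disturb the other things on the bench.

Things in the scene. Friction and masses are not known exactly. Their poses are not given: they have to be found in the camera images.
- rig: the light boom's fixed stand, bolted down: an aluminium base plate 360 x 100 x 12 mm carrying a square grey sleeve (34 mm wide, top 81 mm above the bench) out of which a telescoping boom slides. Origin: centre of the plate's underside, on the bench. Its x axis is level and points along the boom the way it extends, z is up; y points to the side that carries the lock button, the scale and the pointer
- boom (a joint): extension of the telescoping boom along the rig's x axis, m: 0 is fully home, stop at 0.13. A 22 mm square tube with a round ring-light head (76 mm across, 36 to 76 mm above the bench, centre 105 mm ahead of the grip) on its end. A return spring always pulls it home with 1.8 N at home rising to 3.4 N at the stop, so it does not stay out by itself. At home it is locked until the lock button is squeezed in; once it has left home the lock is out of play until it returns
- grip (a point): centre of the upright black grip block that stands on the boom's tube and moves with it, 105 mm above the bench. The block is 28 mm (along the boom) x 22 mm (rig's y) and reaches from 71 to 127 mm above the bench. Pinch it from above across the rig's y: one finger on its plain face, 11 mm to the -y side of this point, the other on the lock button, 19 mm to the +y side. Axes parallel to the rig's
- lock: the lock button: a grey cap set in the grip's +y face, 21 mm along the boom x 36 mm tall, standing 8 mm proud of the face (2 mm when fully in). Origin: centre of the button where it meets the face, 104 mm above the bench, while it is out. It moves 6 mm along the rig's -y; spring 3 N at first, 7 N fully in; the boom is free from about 5 mm in. Axes parallel to the rig's
- pointer (a point): underside of the thin steel pointer bar on the boom, over the middle of the scale, 34 mm above the bench; it moves with the boom, 35 mm behind the grip's centre along the boom and 33 mm to the rig's +y. Axes parallel to the rig's
- index_mark (a point): top centre of the index marker, a black saddle 12 mm long (along the boom) x 22 mm, 30 mm above the bench, clipped on the white scale bar on the rig's base plate (tick lines every 10 mm, a long one every 50). It stays where it was set. The pointer passes 4 mm above it. Axes parallel to the rig's
- index (a joint): where the index marker is set on the scale, m: the extension of the boom at which the pointer stands exactly over the middle of the marker
- pad: the light's controller: a black and grey slab 190 x 75 x 22 mm, fixed on the bench, with three white spring keys in a row along its x axis, 60 mm apart; which key is where in the row varies. Origin: centre of the underside, z up
- top_round (a point): centre of the top of the round key, a disc 28 mm across; 38 mm above the bench when up, 10 mm above its 40 x 44 mm dark seat
- key_round (a joint): how far that key is pressed down, m: 0 up, 0.005 fully down; 1 N to start, 4 N fully down; springs back
- top_square (a point): centre of the top of the square key, 27 x 27 mm; 38 mm above the bench when up, 10 mm above its 40 x 44 mm dark seat
- key_square (a joint): how far that key is pressed down, m: 0 up, 0.005 fully down; 1 N to start, 4 N fully down; springs back
- top_bar (a point): centre of the top of the bar key, narrow, 12 mm along the pad's x and 34 mm along its y; 38 mm above the bench when up, 10 mm above its 40 x 44 mm dark seat
- key_bar (a joint): how far that key is pressed down, m: 0 up, 0.005 fully down; 1 N to start, 4 N fully down; springs back
- reagent: bystander, loose: glass reagent bottle with a blue screw cap, 66 mm across, 140 mm tall. Origin: centre of its underside
- beaker: bystander, loose: open glass beaker, 72 mm across, 85 mm tall. Origin: centre of its underside
- dish: bystander, loose: shallow clear plastic dish, 70 mm across, 15 mm tall. Origin: centre of its underside
- slidebox: bystander, loose: white plastic box for microscope slides, 76 x 36 x 22 mm. Origin: centre of its underside
- objective: bystander, loose: brass microscope objective standing on its nose, 34 mm across, 50 mm tall. Origin: centre of its underside
- mouse: bystander, loose: black computer mouse, 100 x 60 x 32 mm. Origin: centre of its underside
- tiprack: bystander, loose: clear pipette tip rack with a blue deck, 120 x 85 x 50 mm. Origin: centre of its underside

How it is judged:
By the outcome, as a careful person would: the job done as asked, in the order asked, and still so for the second after the job is handed in, while the arm keeps its last pose, push and grip.
It also fails if it takes over 54 s, if anything falls off the work surface, if the arm or the gripper's body presses on something with over 40 N, if the wrist force passes 120 N, or if a joint passes its speed limit or range.

## Working session

There is one attempt and no reset: what is moved stays moved. The work goes in short steps, Python scripts to look and compute and a tool call to move; the robot and the scene stay as the last step left them, time stands still between calls to the robot, and variables do not carry over. Pictures are saved under pics/ and viewed, and the job is handed in when it is done.

Besides the shell and the picture viewer there is one more tool, called after "Request:" as name(argument=value, ...) on one line, values as JSON. play_rows: Moves the arm, as the interface text tells. Its arguments: {"type":"object","properties":{"series":{"type":"string"},"newtons":{"type":"number"}},"required":["series"]}

```bash
mkdir -p pics; python3 - <<'E'
from workcell import get_state, cams
import cv2
print(get_state())
for n in("scene","top"):
    c=cams.get_calibration(n);print(n,c)
    im=cams.read_camera(n)[:,:,::-1];cv2.imwrite(f"pics/{n}0.png",im)
E
```

```text
{'clock': 0.0, 'joint_pos': array([ 1.02737316e+00,  3.14000265e-01,  4.49694572e-02,  1.30358413e+00,
       -9.87378312e-07,  1.43122857e+00]), 'qvel': array([ 0.00025123, -0.00156439, -0.00052356,  0.00068756, -0.00015208,
       -0.00202511]), 'tau': array([ 1.59401818e-03, -4.80626750e+01,  2.98532724e+01,  1.91081723e-02,
       -1.79333369e-04, -2.24368236e-06]), 'tcp_pos': array([0.22569999, 0.52833602, 0.24940501]), 'orientation': array([-3.04058313e-04,  2.00558155e-01,  9.79681377e-01, -8.56963447e-04]), 'wrist_force': array([ 0.43096417, -0.2278312 , -0.0560669 ]), 'ft_torque': array([-0.01409634, -0.00473813, -0.05118491]), 'finger_gap': 0.08558313516952094}
scene {'fx': 516.916008862445, 'fy': 516.916008862445, 'cx': 275.81077011856047, 'cy': 211.70746392486868, 'rvec': array([ 0.86121533,  2.72280737, -0.84221565]), 'tvec': array([ 0.4413952 , -0.29679337,  1.69112795])}
top {'fx': 453.3905309148189, 'fy': 453.3905309148189, 'cx': 274.96263375834195, 'cy': 215.5133730155605, 'rvec': array([ 2.17775104, -2.14470339,  0.15507995]), 'tvec': array([0.08750822, 0.56437334, 1.02398591])}
```

View pics/scene0.png

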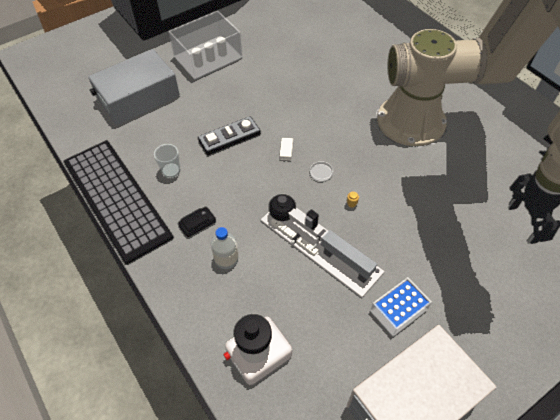

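View pics/top0.png

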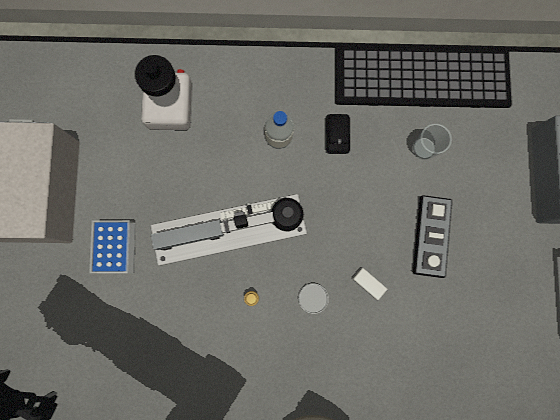

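```bash
python3 - <<'E'
import cv2
t=cv2.imread("pics/top0.png");s=cv2.imread("pics/scene0.png")
def crop(im,x,y,w,h,k,n):
    cv2.imwrite("pics/"+n,cv2.resize(im[y:y+h,x:x+w],None,fx=k,fy=k,interpolation=cv2.INTER_CUBIC))
crop(t,145,185,170,85,4.5,"t_rig.png")
crop(t,400,185,70,100,6,"t_pad.png")
crop(s,250,180,140,115,5,"s_rig.png")
crop(s,190,105,80,55,8,"s_pad.png")
E
```

```text
(no output)
```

View pics/t_rig.png

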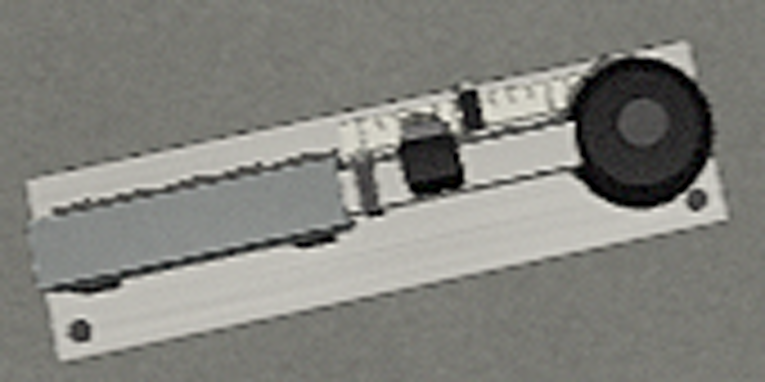

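View pics/t_pad.png

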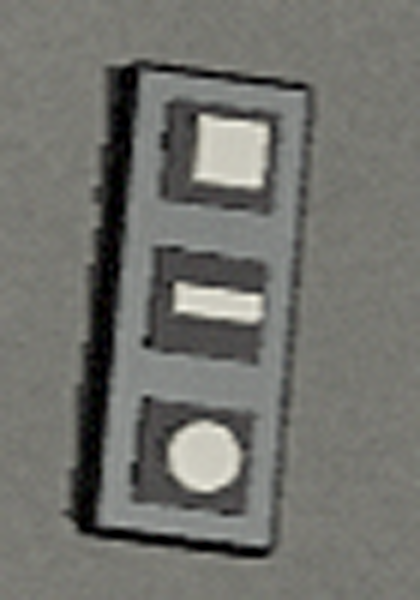

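View pics/s_rig.png

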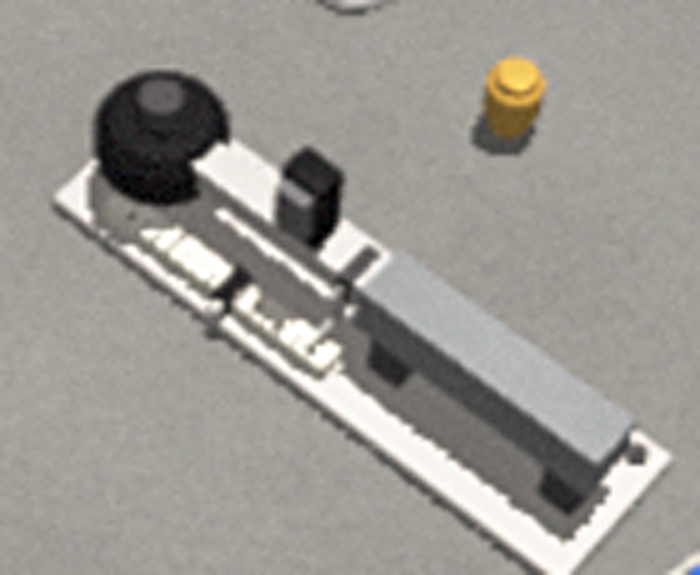

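View pics/s_pad.png

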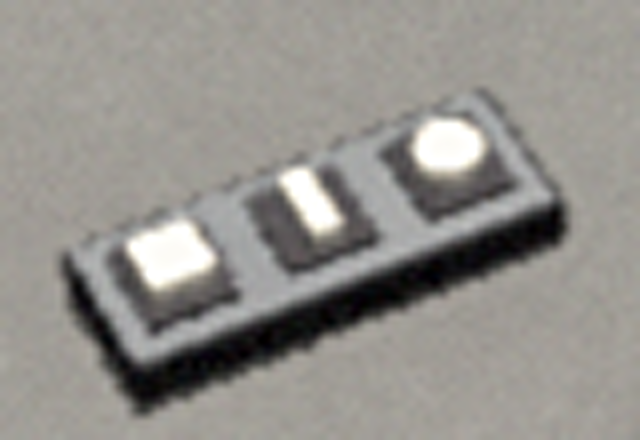

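```bash
cat > h.py <<'E'
import numpy as np,cv2
from workcell import cams
C={}
for n in("scene","top"):
    c=cams.get_calibration(n);K=np.array([[c['fx'],0,c['cx']],[0,c['fy'],c['cy']],[0,0,1.]])
    R=cv2.Rodrigues(np.array(c['rvec']))[0];t=np.array(c['tvec']);C[n]=(K,R,t)
def uncrop(p,x0,y0,k): return np.array([x0+(p[0]+.5)/k-.5,y0+(p[1]+.5)/k-.5])
def onz(n,p,z):
    K,R,t=C[n];d=R.T@np.linalg.inv(K)@np.array([p[0],p[1],1]);o=-R.T@t
    return o+d*(z-o[2])/d[2]
def proj(n,X):
    K,R,t=C[n];v=K@(R@np.array(X)+t);return v[:2]/v[2]
def tri(pt,ps):
    P=[C[n][0]@np.c_[C[n][1],C[n][2]] for n in("top","scene")]
    h=cv2.triangulatePoints(P[0],P[1],np.array(pt,float).reshape(2,1),np.array(ps,float).reshape(2,1));return (h[:3]/h[3]).ravel()
E
python3 - <<'E'
from h import *
np.set_printoptions(precision=4,suppress=True)
T=lambda u,v:uncrop((u,v),145,185,4.5); S=lambda u,v:uncrop((u,v),250,180,5)
TP=lambda u,v:uncrop((u,v),400,185,6); SP=lambda u,v:uncrop((u,v),190,105,8)
for n,pt,ps,z in [("round",TP(205,456),SP(449,146),.038),("square",TP(232,151),SP(170,254),.038),("bar",TP(218,302),SP(312,202),.038),
  ("griptop",T(432,164),S(312,176),.127),("mark",T(470,108),S(231,290),.03),("head",T(642,122),S(163,97),.09)]:
    print(n,"top@z",onz("top",pt,z)[:2],"scene@z",onz("scene",ps,z)[:2],"tri",tri(pt,ps))
cs=[onz("top",T(*p),.012)[:2] for p in[(27,180),(690,42),(728,218),(62,361)]]
for c in cs: print(c)
c=np.array(cs); print("cen",c.mean(0)); d=(c[1]-c[0]+c[2]-c[3])/2; print("len",np.linalg.norm(d),"yaw",np.degrees(np.arctan2(d[1],d[0])),"w",np.linalg.norm(c[0]-c[3]))
cs=[onz("scene",S(*p),.012)[:2] for p in[(55,200),(670,455)]];print(cs)
E
```

```text
round top@z [ 0.4635 -0.2729] scene@z [ 0.4621 -0.2757] tri [ 0.4637 -0.2719  0.042 ]
square top@z [ 0.5826 -0.2872] scene@z [ 0.5821 -0.2908] tri [ 0.5829 -0.2869  0.0414]
bar top@z [ 0.5232 -0.2799] scene@z [ 0.5224 -0.2819] tri [ 0.5233 -0.2793  0.0405]
griptop top@z [0.538  0.1703] scene@z [0.5421 0.1723] tri [0.5393 0.17   0.1216]
mark top@z [0.5791 0.1572] scene@z [0.5806 0.1572] tri [0.5798 0.1569 0.0286]
head top@z [0.5649 0.0696] scene@z [0.5607 0.065 ] tri [0.5639 0.0698 0.098 ]
[0.5395 0.3907]
[0.6193 0.0412]
[0.5252 0.0204]
[0.4448 0.3678]
cen [0.5322 0.205 ]
len 0.35754405178283594 yaw -77.05841621644196 w 0.0973541003934337
[array([0.6202, 0.0426]), array([0.4442, 0.3659])]
```

Request:
play_rows(series="0 -4.8 -3.05 0 0 0 0;0 -4.8 -3.05 0 0 0 0;0 -4.8 -3.05 0 0 0 0;0 -4.8 -3.05 0 0 0 0;0 -4.8 -3.05 0 0 0 0;0 -4.8 -3.05 0 0 0 0;0 -4.7 -3.1 0 0 0 0;0 -2.5 -5.4 0 0 0 0;0 -2.5 -5.4 0 0 0 0;0 -2.5 -5.4 0 0 0 0;0 -2.5 -5.4 0 0 0 0;0 -2.5 -5.4 0 0 0 0", newtons=30)

```text
clock: 1.6
tcp_pos: [0.4584, -0.0989, 0.2501]
orientation: [-0.0, 0.201, 0.98, 0.0]
wrist_force: [0.9, -0.3, 0.4]
finger_gap: 0.0001
```

Request:
play_rows(series="0 -2.5 -5.4 0 0 0 0;0 -2.5 -5.4 0 0 0 0;0 -2.4 -5.2 0 0 0 0;0 0 0 2 0 0 10.6;0 0 0 2 0 0 10.6;0 0 0 2 0 0 10.6;0 0 0 2 0 0 10.6;0 0 0 2 0 0 10.6;0 0 0 2 0 0 1;0 0 0 0 0 0 0")

```text
clock: 2.85
tcp_pos: [0.4627, -0.2722, 0.1284]
orientation: [-0.002, 0.623, 0.782, 0.0]
wrist_force: [-0.5, -0.3, 0.5]
finger_gap: -0.0002
```

Request:
play_rows(series="0 0 0 2.2 0 0 0;0 0 0 2.2 0 0 0;0 0 0 2 0 0 0;0 0 0 0.5 0 0 0;0 0 0 0.2 0 0 0;0 0 0 0.2 0 0 0;0 0 0 0.2 0 0 0;0 0 0 0 0 0 0;0 0 0 0 0 0 0")

```text
clock: 3.98
tcp_pos: [0.4645, -0.2736, 0.0558]
orientation: [0.001, 0.623, 0.782, 0.0]
wrist_force: [0.4, -0.2, 1.5]
finger_gap: 0.0002
```

```bash
python3 - <<'E'
from workcell import get_state, cams
import cv2
s=get_state();print(s['wrist_force'],s['tcp_pos'])
im=cams.read_camera("scene")[:,:,::-1]
cv2.imwrite("pics/k1.png",cv2.resize(im[95:165,180:280],None,fx=7,fy=7,interpolation=cv2.INTER_CUBIC))
E
```

```text
[ 0.42845982 -0.17197638  1.48239847] [ 0.46452904 -0.27362312  0.05581129]
```

View pics/k1.png

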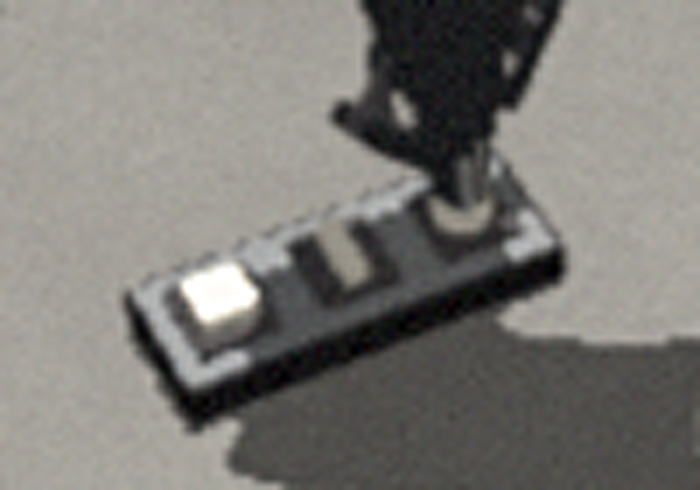

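The closed fingertips stand on the round key (crop ≈465,210), and the other two keys are clear. The force shows first contact, so I press on.

Request:
play_rows(series="0 0 0 0.2 0 0 0;0 0 0 0.2 0 0 0;0 0 0 0.1 0 0 0;0 0 0 0 0 0 0;0 0 0 0 0 0 0")

```text
clock: 4.65
tcp_pos: [0.4645, -0.2737, 0.0519]
orientation: [0.001, 0.623, 0.782, 0.0]
wrist_force: [-1.4, 0.8, 13.5]
finger_gap: 0.0005
```

Request:
play_rows(series="0 0 0 -2 0 0 0;0 0 0 -2 0 0 0;0 -2.05 5.6 0 0 0 0;0 -2.05 5.6 0 0 0 0;0 0 0 0 0 0 0;0 0 0 1.7 0 0 0;0 0 0 1.6 0 0 0;0 0 0 0.2 0 0 0;0 0 0 0.2 0 0 0;0 0 0 0.2 0 0 0;0 0 0 0.1 0 0 0;0 0 0 0 0 0 0")

```text
clock: 6.15
tcp_pos: [0.5819, -0.2884, 0.052]
orientation: [0.0, 0.624, 0.782, -0.0]
wrist_force: [-4.5, 2.1, 9.6]
finger_gap: -0.0
```

```bash
python3 - <<'E'
from workcell import get_state, cams
import cv2
s=get_state();print(s['wrist_force'],s['tcp_pos'])
im=cams.read_camera("scene")[:,:,::-1]
cv2.imwrite("pics/k2.png",cv2.resize(im[95:165,180:280],None,fx=7,fy=7,interpolation=cv2.INTER_CUBIC))
E
```

```text
[-4.51356739  2.10320623  9.62131364] [ 0.5819142  -0.28835245  0.05197891]
```

View pics/k2.png

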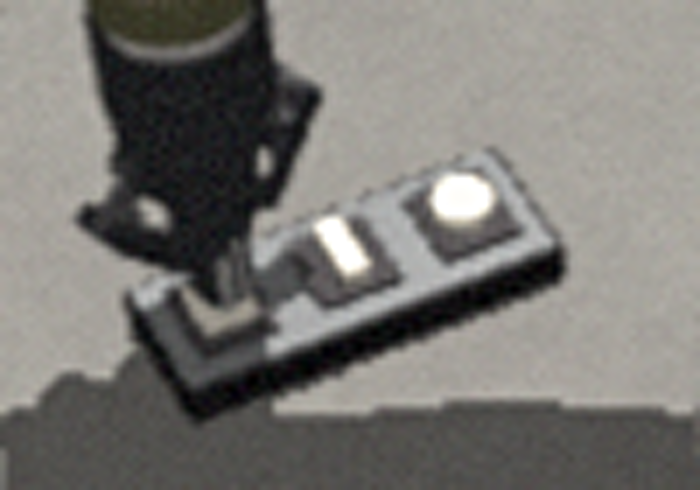

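The square key sits fully down under the tips (crop ≈235,320), and the round key is up again. Next is the bar.

Request:
play_rows(series="0 0 0 -2 0 0 0;0 0 0 -2 0 0 0;0 2.05 -5.55 0 0 0 0;0 0 0 0 0 0 0;0 0 0 1.7 0 0 0;0 0 0 1.6 0 0 0;0 0 0 0.2 0 0 0;0 0 0 0.2 0 0 0;0 0 0 0.2 0 0 0;0 0 0 0.1 0 0 0;0 0 0 0 0 0 0")

```text
clock: 7.58
tcp_pos: [0.524, -0.2806, 0.0519]
orientation: [0.001, 0.623, 0.782, 0.0]
wrist_force: [-3.2, 2.0, 11.7]
finger_gap: 0.0002
```

```bash
python3 - <<'E'
from workcell import get_state, cams
import cv2
s=get_state();print(s['wrist_force'],s['tcp_pos'])
im=cams.read_camera("scene")[:,:,::-1]
cv2.imwrite("pics/k3.png",cv2.resize(im[95:165,180:280],None,fx=7,fy=7,interpolation=cv2.INTER_CUBIC))
E
```

```text
[-3.23315016  2.01322005 11.67213172] [ 0.52402364 -0.28063979  0.05193328]
```

View pics/k3.png

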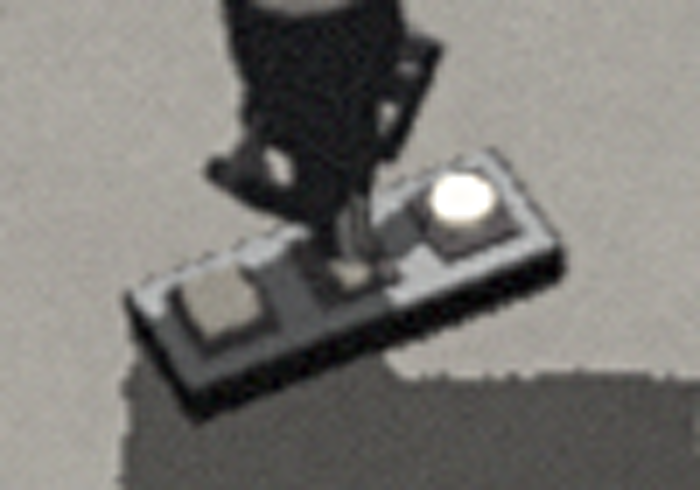

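Request:
play_rows(series="0 0 0 -6 0 0 0;0 0 0 -6 0 0 0;0 0 0 -6 0 0 0;100 5.46 1.47 0 0 0 0;100 5.46 1.47 0 0 0 0;100 5.46 1.47 0 0 0 0;100 5.46 1.47 0 0 0 0;100 5.46 1.47 0 0 0 0;100 5.46 1.47 0 0 0 0;100 5.46 1.47 0 0 0 0;100 5.46 1.47 0 0 0 0;100 0 0 0 0 0 0")

```text
clock: 9.12
tcp_pos: [0.5407, 0.1751, 0.2302]
orientation: [-0.0, 0.621, 0.784, 0.0]
wrist_force: [-0.0, -0.9, -0.3]
finger_gap: 0.0854
```

```bash
python3 - <<'E'
from workcell import get_state, cams
import cv2
s=get_state();print(s['wrist_force'],s['tcp_pos'],s['finger_gap'])
for n in("scene","top"):
    im=cams.read_camera(n)[:,:,::-1];cv2.imwrite(f"pics/{n}4.png",im)
E
```

```text
[-0.0038713  -0.85756278 -0.26470603] [0.54067067 0.17513109 0.23015796] 0.08538848662232999
```

View pics/scene4.png

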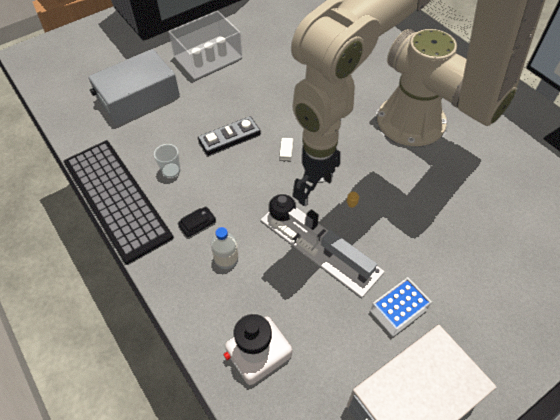

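View pics/top4.png

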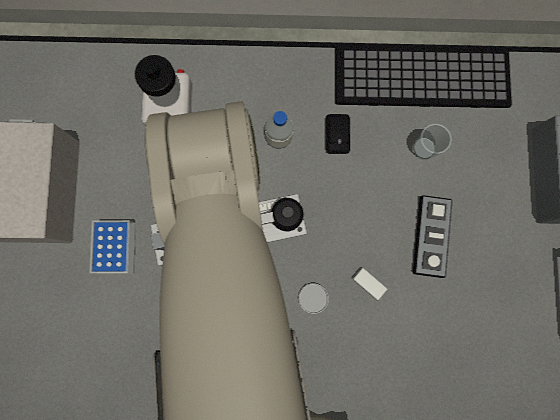

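Request:
play_rows(series="100 0 0 3 0 0 0;100 0 0 3 0 0 0;100 0 0 0 0 0 0;100 0 0 0 0 0 0")

```text
clock: 9.72
tcp_pos: [0.5416, 0.1704, 0.1714]
orientation: [0.0, 0.624, 0.781, 0.0]
wrist_force: [0.7, 0.9, 0.3]
finger_gap: 0.0854
```

```bash
python3 - <<'E'
from workcell import get_state, cams
import cv2
s=get_state();print(s['wrist_force'],s['tcp_pos'],s['finger_gap'])
im=cams.read_camera("scene")[:,:,::-1]
cv2.imwrite("pics/s5.png",cv2.resize(im[160:300,250:400],None,fx=4,fy=4,interpolation=cv2.INTER_CUBIC))
E
```

```text
[0.69998977 0.90806483 0.2931694 ] [0.54163703 0.17039494 0.17135799] 0.08538421562706738
```

View pics/s5.png

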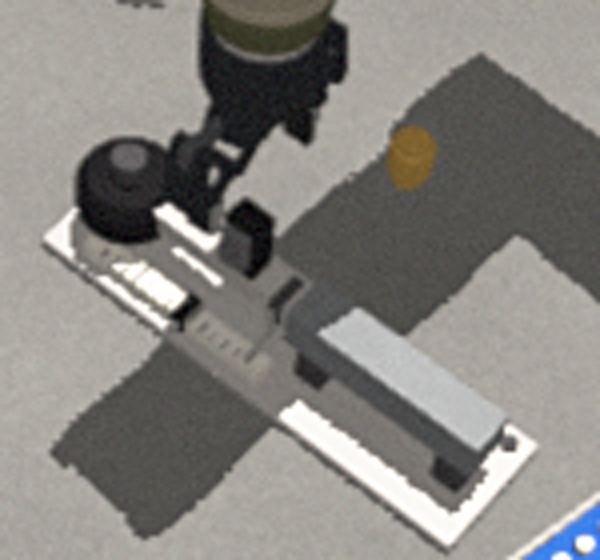

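Request:
play_rows(series="100 0 0 2.5 0 0 0;100 0 0 2.5 0 0 0;100 0 0 1.7 0 0 0;50 0 0 0 0 0 0;50 0 0 0 0 0 0;50 0 0 0 0 0 0", newtons=25)

```text
clock: 10.52
tcp_pos: [0.542, 0.1715, 0.1047]
orientation: [0.001, 0.623, 0.782, 0.001]
wrist_force: [-0.2, 0.4, -0.9]
finger_gap: 0.0427
```

```bash
python3 - <<'E'
from workcell import get_state, cams
import cv2
s=get_state();print(s['wrist_force'],s['tcp_pos'],s['finger_gap'])
im=cams.read_camera("scene")[:,:,::-1]
cv2.imwrite("pics/s6.png",cv2.resize(im[180:280,250:370],None,fx=6,fy=6,interpolation=cv2.INTER_CUBIC))
E
```

```text
[-0.16013649  0.44567164 -0.94647817] [0.54201001 0.17149433 0.10471926] 0.042730678151524815
```

View pics/s6.png

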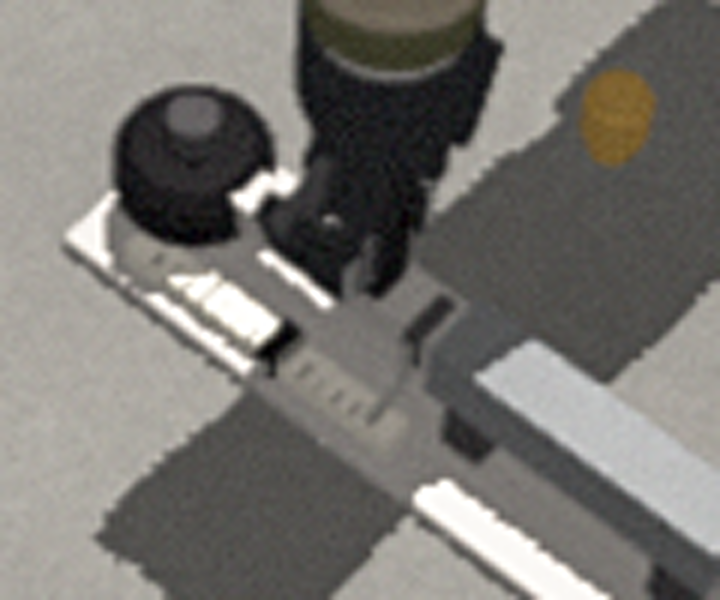

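The fingers straddle the grip. The pointer bar shows at crop ≈(415,350)→(375,415) and the marker at (278,340). Closing the fingers.

Request:
play_rows(series="0 0 0 0 0 0 0;0 0 0 0 0 0 0;0 0 0 0 0 0 0;0 0 0 0 0 0 0", newtons=30)

```text
clock: 11.08
tcp_pos: [0.5422, 0.1716, 0.1049]
orientation: [0.001, 0.623, 0.782, 0.001]
wrist_force: [0.5, -0.7, 5.9]
finger_gap: 0.0238
```

Request:
play_rows(series="0 -0.5 0 0 0 0 0;0 -1 0 0 0 0 0;0 -1 0 0 0 0 0;0 -1 0 0 0 0 0;0 -1 0 0 0 0 0;0 -0.5 0 0 0 0 0;0 0 0 0 0 0 0;0 0 0 0 0 0 0;0 0 0 0 0 0 0")

```text
clock: 12.2
tcp_pos: [0.5533, 0.1233, 0.1049]
orientation: [0.001, 0.623, 0.782, 0.002]
wrist_force: [0.6, 2.7, 6.4]
finger_gap: 0.0232
```

```bash
python3 - <<'E'
from workcell import get_state, cams
import cv2
s=get_state();print(s['wrist_force'],s['tcp_pos'],s['finger_gap'])
im=cams.read_camera("scene")[:,:,::-1];cv2.imwrite("pics/scene7.png",im)
cv2.imwrite("pics/s7.png",cv2.resize(im[180:280,250:370],None,fx=6,fy=6,interpolation=cv2.INTER_CUBIC))
im=cams.read_camera("top")[:,:,::-1];cv2.imwrite("pics/top7.png",im)
E
```

```text
[0.5932515  2.67549996 6.39023476] [0.55332879 0.12328522 0.10485865] 0.02318256926936222
```

View pics/s7.png

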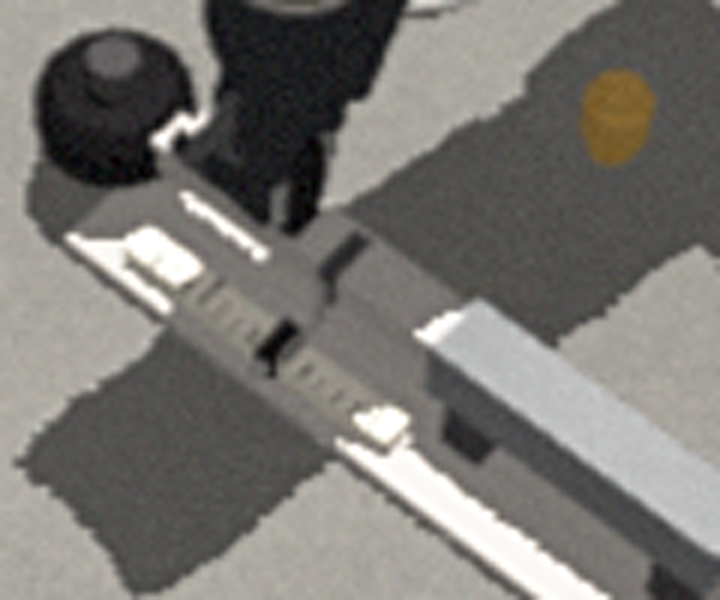

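View pics/top7.png

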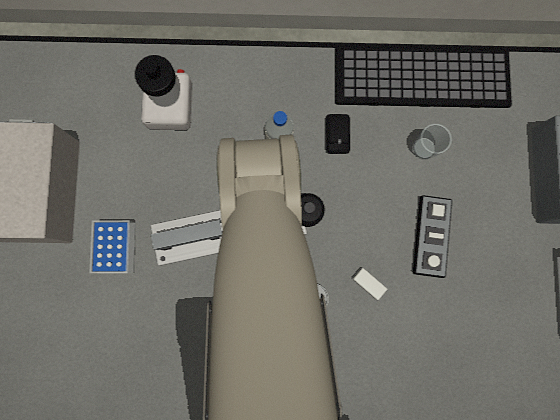

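```bash
python3 - <<'E'
import cv2,numpy as np
im=cv2.imread("pics/scene7.png")
c=im[215:260,275:325]; c=cv2.resize(c,None,fx=14,fy=14,interpolation=cv2.INTER_CUBIC)
c=np.clip(c.astype(float)*1.6,0,255).astype(np.uint8);cv2.imwrite("pics/s7b.png",c)
E
```

```text
(no output)
```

View pics/s7b.png

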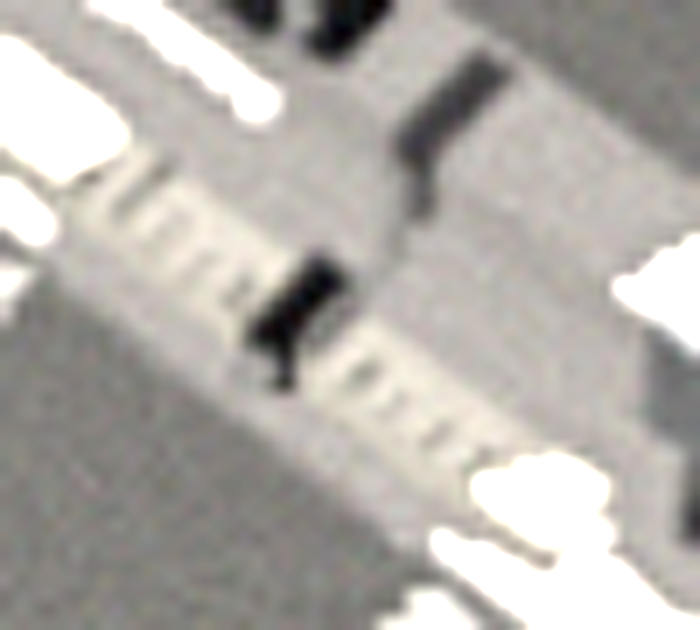

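```bash
python3 - <<'E'
from h import *
np.set_printoptions(precision=4,suppress=True)
T=lambda u,v:uncrop((u,v),145,185,4.5); S=lambda u,v:uncrop((u,v),250,180,5); B=lambda u,v:uncrop((u,v),275,215,14)
a=np.radians(-77.06);ex=np.array([np.cos(a),np.sin(a)]);ey=np.array([-ex[1],ex[0]]);c0=np.array([.5322,.205])
rig=lambda X:np.array([(X[:2]-c0)@ex,(X[:2]-c0)@ey])
def sh(n,cam,p,z): print(n,rig(onz(cam,p,z)))
sh("home top strap","top",T(369,186),.073);sh("home top mark","top",T(470,108),.030);sh("home top griptop","top",T(432,164),.127);sh("home top head","top",T(642,122),.08)
sh("home scene strap","scene",S(361,264),.073);sh("home scene griptop","scene",S(312,176),.127)
sh("now strap","scene",B(452,105),.073);sh("now strap end1","scene",B(490,65),.073);sh("now strap end2","scene",B(412,142),.073)
sh("now mark","scene",B(295,298),.030);sh("mark a","scene",B(325,270),.03);sh("mark b","scene",B(262,325),.03);sh("leg bottom","scene",B(408,228),.04)
sh("bar","scene",B(345,315),.036);sh("bar","scene",B(325,335),.036)
# predicted bar location
inv=lambda x,y,z:np.array([*(c0+x*ex+y*ey),z])
for dx in(0,):
  for x in(.049,.05,.055,.0575,.06):
    print(x,[ ((proj("scene",inv(x,y,.034))-[275,215]+.5)*14-.5).round() for y in(.015,.024,.033,.044)])
E
```

```text
home top strap [0.0003 0.0005]
home top mark [0.0571 0.035 ]
home top griptop [ 0.0351 -0.0021]
home top head [0.14   0.0028]
home scene strap [ 0.0001 -0.0012]
home scene griptop [0.0341 0.0023]
now strap [0.0508 0.0001]
now strap end1 [ 0.0513 -0.0117]
now strap end2 [0.0511 0.0117]
now mark [0.0615 0.0325]
mark a [0.0614 0.0238]
mark b [0.0623 0.0415]
leg bottom [0.0517 0.0105]
bar [0.0494 0.0318]
bar [0.0494 0.0379]
0.049 [array([403., 267.]), array([373., 296.]), array([343., 325.]), array([305., 362.])]
0.05 [array([399., 264.]), array([369., 293.]), array([339., 322.]), array([302., 359.])]
0.055 [array([379., 249.]), array([349., 278.]), array([319., 308.]), array([282., 344.])]
0.0575 [array([370., 242.]), array([340., 271.]), array([309., 301.]), array([272., 337.])]
0.06 [array([360., 235.]), array([330., 264.]), array([300., 293.]), array([263., 329.])]
```

Request:
play_rows(series="0 -0.25 0 0 0 0 0;0 -0.3 0 0 0 0 0;0 -0.2 0 0 0 0 0;0 0 0 0 0 0 0;0 0 0 0 0 0 0")

```text
clock: 12.92
tcp_pos: [0.555, 0.116, 0.1049]
orientation: [0.001, 0.623, 0.782, 0.002]
wrist_force: [-0.1, 2.6, 6.8]
finger_gap: 0.0235
```

```bash
python3 - <<'E'
from workcell import get_state, cams
import cv2,numpy as np
s=get_state();print(s['wrist_force'],s['tcp_pos'],s['finger_gap'])
ims=[cams.read_camera("scene")[:,:,::-1].astype(float) for _ in range(6)]
im=np.mean(ims,0);cv2.imwrite("pics/scene8.png",im)
c=im[215:260,275:325]; c=cv2.resize(c,None,fx=14,fy=14,interpolation=cv2.INTER_CUBIC)
cv2.imwrite("pics/s8b.png",np.clip(c*1.6,0,255).astype(np.uint8))
im=cv2.imread("pics/scene0.png")
c=im[215:260,275:325]; c=cv2.resize(c,None,fx=14,fy=14,interpolation=cv2.INTER_CUBIC)
cv2.imwrite("pics/s0b.png",c)
E
```

```text
[-0.05303379  2.61925814  6.82988428] [0.55500818 0.1159929  0.10485268] 0.02353176715333037[ WARN:0@5.203] global loadsave.cpp:1063 imwrite_ Unsupported depth image for selected encoder is fallbacked to CV_8U.
```

View pics/s8b.png

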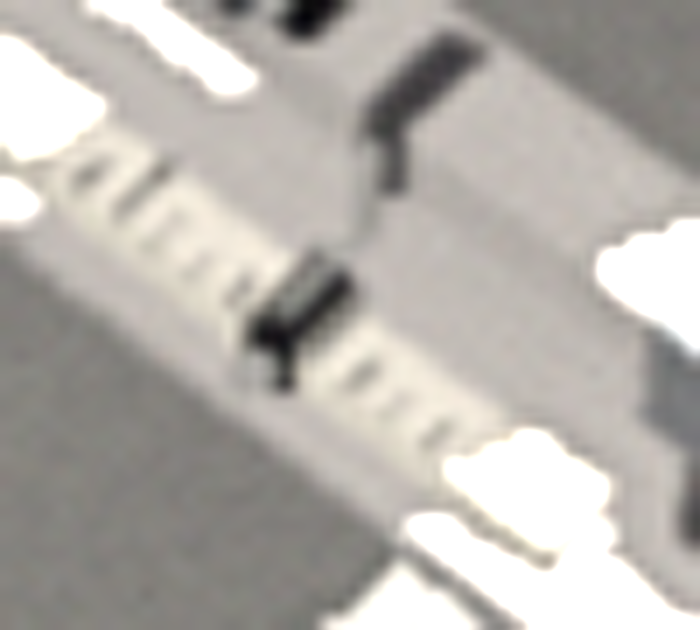

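View pics/s0b.png

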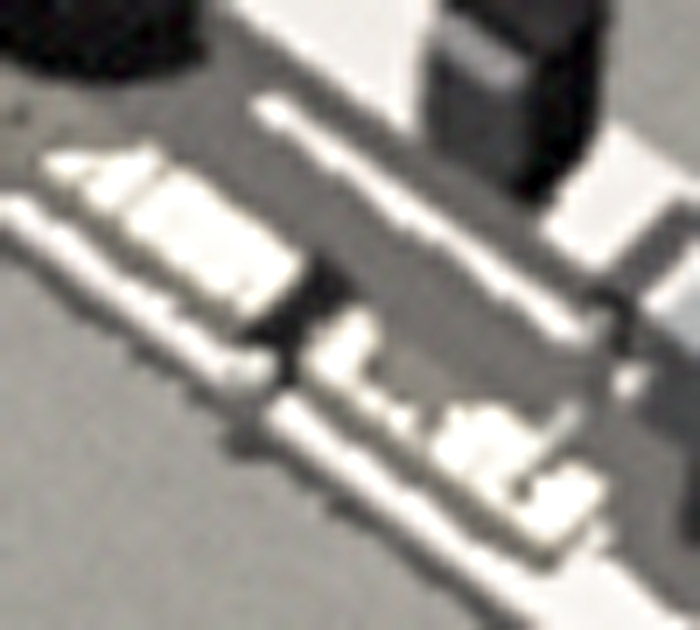

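```bash
python3 - <<'E'
from h import *
np.set_printoptions(precision=4,suppress=True)
a=np.radians(-77.06);ex=np.array([np.cos(a),np.sin(a)]);ey=np.array([-ex[1],ex[0]]);c0=np.array([.5322,.205])
inv=lambda x,y,z:np.array([*(c0+x*ex+y*ey),z])
im=cv2.imread("pics/scene8.png")
k=14
c=cv2.resize(im[215:260,275:325],None,fx=k,fy=k,interpolation=cv2.INTER_CUBIC)
c=np.clip(c*1.6,0,255).astype(np.uint8)
P=lambda x,y,z:tuple(int(v) for v in ((proj("scene",inv(x,y,z))-[275,215]+.5)*k-.5).round())
for m in(.0571,):
    q=np.array([P(m-.006,.022,.03),P(m+.006,.022,.03),P(m+.006,.044,.03),P(m-.006,.044,.03)]);cv2.polylines(c,[q],True,(0,0,255),1)
    cv2.line(c,P(m,.015,.036),P(m,.040,.036),(0,255,0),1)
    cv2.line(c,P(m,-.011,.073),P(m,.011,.073),(255,0,0),1)
    print(q.tolist(),P(m,.022,.036),P(m,.044,.036))
cv2.imwrite("pics/s8c.png",c)
E
```

```text
[[371, 294], [324, 259], [250, 331], [297, 366]] (348, 260) (274, 333)
```

View pics/s8c.png

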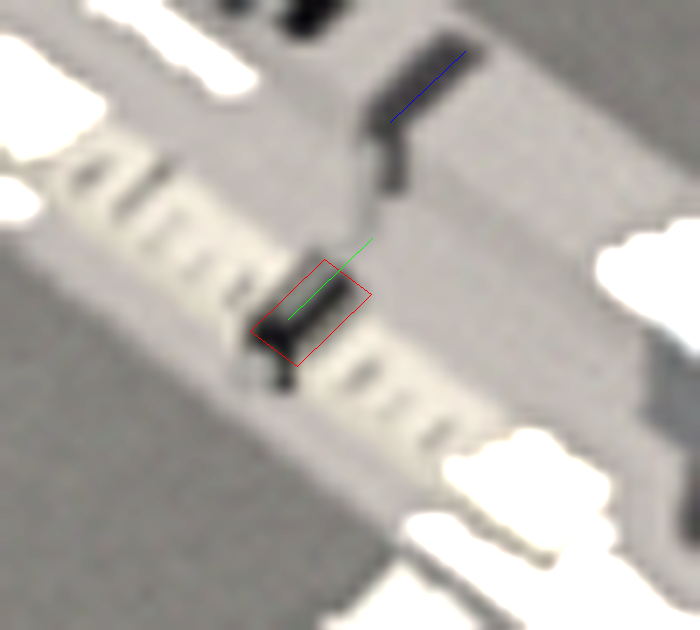

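```bash
python3 - <<'E'
import cv2,numpy as np
o=[]
for n in("scene0","scene7","scene8"):
    im=cv2.imread(f"pics/{n}.png")[226:246,285:310].astype(float)
    im=np.clip((im-10)*(1.3 if n!="scene0" else 1),0,255).astype(np.uint8)
    o.append(cv2.resize(im,None,fx=16,fy=16,interpolation=cv2.INTER_LANCZOS4 if 0 else cv2.INTER_NEAREST))
cv2.imwrite("pics/z.png",np.vstack([np.hstack(o[1:])]))
cv2.imwrite("pics/z0.png",o[0])
E
```

```text
(no output)
```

View pics/z.png

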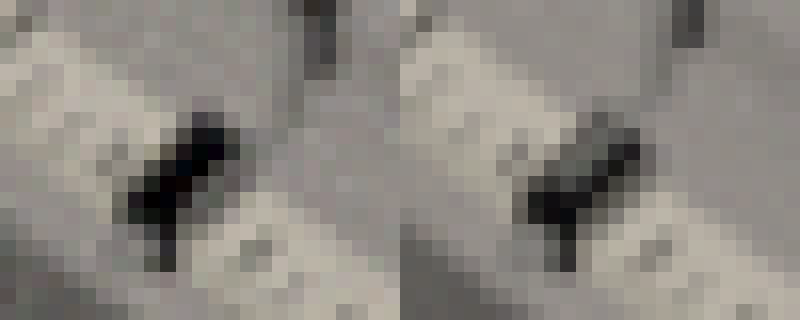

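View pics/z0.png

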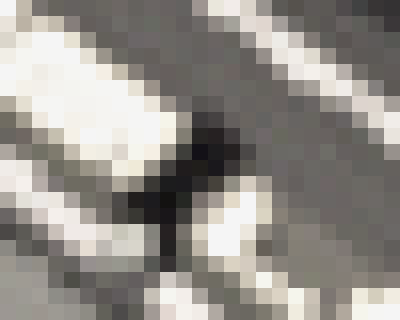

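```bash
python3 - <<'E'
from h import *
a=np.radians(-77.06);ex=np.array([np.cos(a),np.sin(a)]);ey=np.array([-ex[1],ex[0]]);c0=np.array([.5322,.205])
inv=lambda x,y,z:np.array([*(c0+x*ex+y*ey),z])
k=14
def draw(cam,img,x0,y0,w,h,items,out):
    c=cv2.resize(img[y0:y0+h,x0:x0+w],None,fx=k,fy=k,interpolation=cv2.INTER_NEAREST)
    P=lambda x,y,z:tuple(int(v) for v in ((proj(cam,inv(x,y,z))-[x0,y0]+.5)*k-.5).round())
    for pts,col in items: cv2.polylines(c,[np.array([P(*p) for p in pts])],True,col,1)
    cv2.imwrite(out,c)
m=.0571
box=[(m-.006,.022,.03),(m+.006,.022,.03),(m+.006,.044,.03),(m-.006,.044,.03)]
plate=[(-.18,-.05,.012),(.18,-.05,.012),(.18,.05,.012),(-.18,.05,.012)]
sleeve=[(x,y,.073) for x,y in[(-.003,-.012),(.003,-.012),(.003,.012),(-.003,.012)]]
grip=[(.035+x,y,.127) for x,y in[(-.014,-.011),(.014,-.011),(.014,.011),(-.014,.011)]]
it=[(box,(0,0,255)),(plate,(0,255,0)),(sleeve,(255,0,0)),(grip,(255,0,255))]
draw("top",cv2.imread("pics/top0.png"),218,195,52,40,it,"pics/t_o.png")
draw("scene",cv2.imread("pics/scene0.png"),280,205,55,42,it,"pics/s_o.png")
E
```

```text
(no output)
```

View pics/t_o.png

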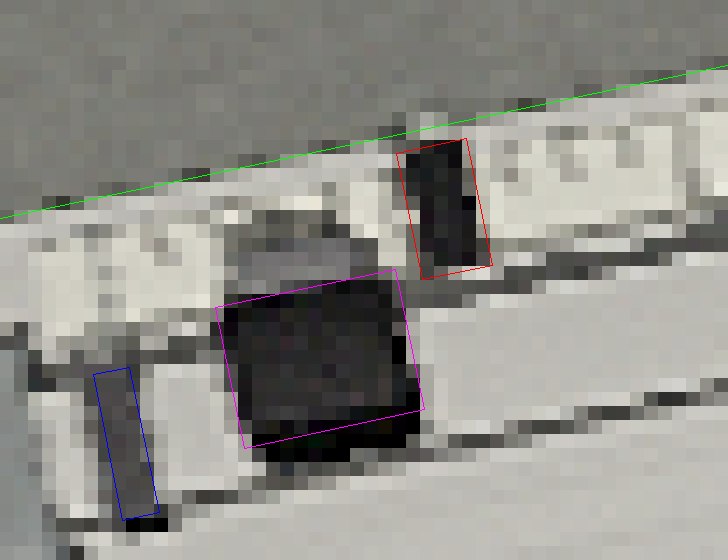

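View pics/s_o.png

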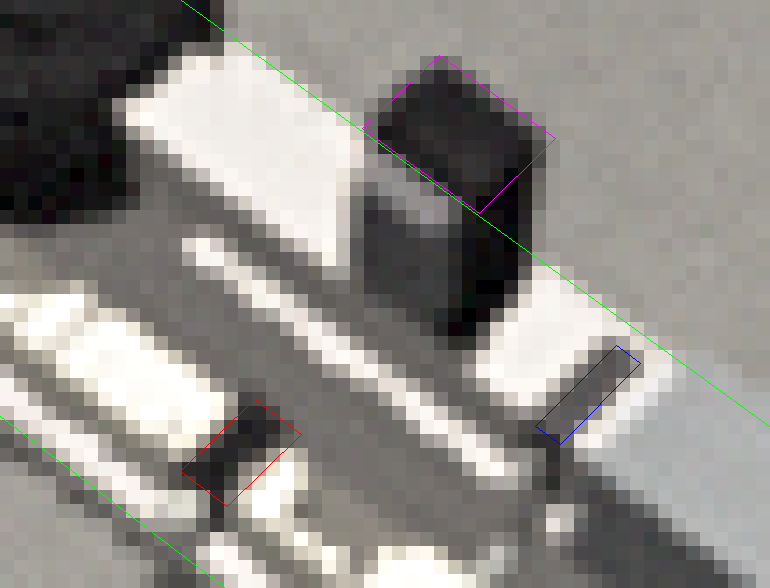

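```bash
cat > fit.py <<'E'
from h import *
from scipy.optimize import minimize
a=np.radians(-77.06);ex=np.array([np.cos(a),np.sin(a)]);ey=np.array([-ex[1],ex[0]]);c0=np.array([.5322,.205])
inv=lambda x,y,z:np.array([*(c0+x*ex+y*ey),z])
x0,y0,w,h,ss=289,228,16,16,12
def mask(poly,sh):
    q=np.array([(proj("scene",inv(*p))+sh-[x0,y0]+.5)*ss-.5 for p in poly])
    m=np.zeros((h*ss,w*ss),np.uint8);cv2.fillPoly(m,[np.round(q*16).astype(np.int32)],1,shift=4);return m.astype(bool)
def rect(xa,xb,ya,yb,z):return[(xa,ya,z),(xb,ya,z),(xb,yb,z),(xa,yb,z)]
def model(g,prm,zp,hw):
    dx,dy,p,tip=prm   # marker pos .0571 with rig shift dx,dy; pointer p relative to marker
    m=.0571+dx; lab=np.zeros((h*ss,w*ss),int)   # 0 scale
    Y=lambda y:y+dy
    lab[mask(rect(m-.2,m+.2,Y(-.02),Y(.021),.014),0)]=1  # plate/tube side region
    lab[mask(rect(m-.2,m+.2,Y(.045),Y(.08),.02),0)]=2
    lab[mask([(m-.006,Y(.044),.03),(m+.006,Y(.044),.03),(m+.006,Y(.044),.014),(m-.006,Y(.044),.014)],0)]=3
    lab[mask([(m-.006,Y(.022),.03),(m-.006,Y(.044),.03),(m-.006,Y(.044),.02),(m-.006,Y(.022),.02)],0)]=3
    lab[mask(rect(m-.006,m+.006,Y(.022),Y(.044),.03),0)]=3
    lab[mask(rect(m+p-hw,m+p+hw,Y(.012),Y(tip),zp),0)]=4
    A=np.stack([(lab==i).reshape(h,ss,w,ss).mean((1,3)).ravel() for i in range(5)],1)
    c,*_=np.linalg.lstsq(A,g.ravel(),rcond=None); r=g.ravel()-A@c
    return (r@r),c
for n in("scene8","scene7"):
    g=cv2.cvtColor(cv2.imread(f"pics/{n}.png"),cv2.COLOR_BGR2GRAY)[y0:y0+h,x0:x0+w].astype(float)
    for zp,hw in((.036,.002),(.036,.003),(.037,.003),(.036,.0015)):
        best=min((minimize(lambda q:model(g,q*.001,zp,hw)[0],[d,0,p,t],method="Nelder-Mead",options=dict(initial_simplex=np.array([[d,0,p,t]]+[[d+2*(i==0),2*(i==1),p+2*(i==2),t+3*(i==3)] for i in range(4)])))
          for d in(0,2) for p in((-1,1) if n=="scene8" else(-8,-6)) for t in(33,40)),key=lambda r:r.fun)
        print(n,zp,hw,best.x.round(2),round(best.fun),model(g,best.x*.001,zp,hw)[1].round())
E
python3 fit.py
```

```text
scene8 0.036 0.002 [ 3.060e+00 -2.080e+00 -2.000e-02  4.152e+01] 38891 [139. 118. 114.  54.  97.]
scene8 0.036 0.003 [ 3.07 -2.05  0.33 41.51] 40101 [139. 118. 114.  53.  94.]
scene8 0.037 0.003 [ 3.1  -2.03 -0.07 40.98] 39920 [139. 118. 114.  53.  96.]
scene8 0.036 0.0015 [ 3.07 -2.08  0.39 41.7 ] 39682 [139. 117. 114.  55.  99.]
scene7 0.036 0.002 [ 2.7  -2.01 -9.28 46.16] 46290 [139. 118. 114.  41.  96.]
scene7 0.036 0.003 [  2.51  -1.8  -10.11  47.2 ] 46704 [139. 118. 114.  39.  99.]
scene7 0.037 0.003 [  2.57  -1.85 -10.63  47.64] 46865 [139. 118. 114.  40. 100.]
scene7 0.036 0.0015 [ 2.82 -2.05 -9.03 44.72] 47256 [139. 118. 114.  42.  98.]
```

```bash
python3 - <<'E'
from workcell import get_state, cams, workorder
import cv2
s=get_state();print(s['clock'],s['wrist_force'],s['tcp_pos'],s['finger_gap'])
cv2.imwrite("pics/fin.png",cams.read_camera("scene")[:,:,::-1])
E
```

```text
13.225 [-0.18977097  1.88946154  5.50647009] [0.55501176 0.11604505 0.1048411 ] 0.023018612697250276
```

View pics/fin.png

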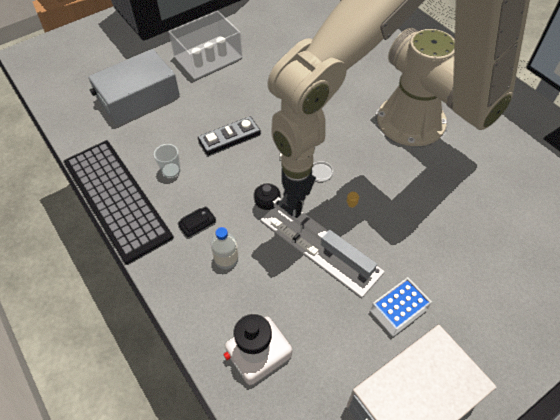

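All the bystanders are where they started, the keys are up at (211,140), (229,132) and (246,126), and the gripper holds the grip at (293,195). Handing in.

```bash
python3 -c "
from workcell import workorder
print(workorder.hand_in())"
```

```text
the job is handed in; nothing more can be done
None
```

I pressed the round, square and bar keys in that order. I then squeezed the grip's lock button, pulled the boom out about 57 mm to the index marker and handed in with the gripper still holding it.

- **Keys:** each one bottomed at about 10–13 N with the TCP at 52 mm. All three were up again in the last picture.
- **Grip:** the finger opening is about 23–24 mm, which matches the button fully in. The grip is set to 30 N, and the boom spring pulls with about 2–2.6 N.
- **Pointer over marker:** a fit to the last averaged scene picture puts the pointer 0–0.4 mm past the marker's middle. The top-view measurement from home gave an extension of 57 mm, and the boom is at about 57.1 mm.
- **Disagreements:** the scene camera alone put the marker 2–3 mm further along the boom than the top view did. I took that as calibration error, because the pointer was judged against the marker in the same picture. Fitting the earlier picture, with the pointer short of the marker, gave 9–10.6 mm still to go, against the 7.4 mm the top view gave. I trusted that fit less because the pointer was barely over the marker there.
- **Bench:** nothing else on it looked moved in the last picture. The clock read 13.2 s just before that picture and the hand-in.

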